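# Lift the display pebble with the tongs

## Task

Pick up the red-padded spring tongs by their grip panels, squeeze them so that their jaws close on the small black pebble on the little brass-topped display stand, and lift it off so that the stand can be dusted: finish while still holding the pebble in the tongs, still and about 12 cm above the stand's top (at least 8 cm). Touch the pebble only with the tongs, do not let it fall, and leave the other things on the mantel where they are.

Things in the scene. Friction and masses are not known exactly. Their poses are not given: they have to be found in the camera images.
- tongs_grip (a point): Centre of the tongs between the two red grip panels, half-way up (19 mm above the mantel at the start). x along the tongs to the jaws, y to the left arm, z up, always on the middle line. Panels: flat outer faces of the arms, 70 mm long (35 each way from here), 38 mm high, standing on the mantel; outside to outside here 63 mm sprung open, 46 mm with the jaws on the pebble; faces parallel at 0.03 rad.
- tongs_tip (a point): Point midway between the jaws, 90 mm ahead of tongs_grip along its x, same height: the pebble's centre belongs here. Jaws: red V-shaped plates 22 mm high (centred on this height), 29 mm long; clear gap 58 mm when open, each closes 185 mm x the joint angle.
- tongs_left (a joint): Closing angle of the left arm (rad), the right moves alike: 0 sprung open, about 0.09 jaws just on the pebble, 0.15 shut. A spring opens it: squeezing at the grip centre takes 7 N a side to start, 11 N to reach the pebble; about half of any more reaches the jaws. A squeeze of some 3 mm (0.02 rad) already carries the tongs with the jaws open.
- pebble_center (a point): Centre of the small black ceramic pebble, a round disc-like stone with upright sides 34 mm across and 26 mm high, about 45 g, standing loose on the stand's brass top (this point 13 mm above the stand's top).
- pebble: The same pebble; origin at the centre of its underside, z up.
- stand_top (a point): Centre of the brass top (20 mm across, 46 mm above the mantel) of the fixed display stand: dark wooden foot 90 mm across and 16 mm high with a 10 mm brass post.
- tongs: The spring tongs, lying on edge: two steel arms side by side that swing horizontally about a hinge 95 mm behind the grip centre (head ends at 120 mm). About 120 g, balancing about 23 mm behind the grip centre. Origin on the mantel under tongs_grip, same axes.
- stand: The display stand; origin at the centre of its underside.
- vase: Copper-tone vase, 100 mm across, 190 mm high; origin under its centre. Leave alone.
- jewel_box: Wooden jewellery box 104 x 154 x 74 mm with a lever latch; origin under its centre. Leave alone.
- dome: Glass dome on an empty wooden base 140 mm across, 178 mm high; origin under its centre. Leave alone.
- timer: White egg timer, 58 mm across, 75 mm high; origin under its centre. Leave alone.
- spare_pebble: Larger black pebble, 51 mm across, 26 mm high, lying on the mantel; origin under its centre. Leave alone.

How it is judged (in metres and radians):
On the way, in this order (a step that is already met when the one before it is completed fails the run):
1. the tongs are lifted clear of the mantel in the gripper, jaws not yet on the pebble (contact force between the fingers and tongs above 2 N and height (world z) of tongs above 0.012 m and contact force between tongs and pebble below 0.05 N), for 0.2 s.
2. the jaws are closed on the pebble (contact force between the fingers and tongs above 2 N and value of joint tongs_left above 0.06 rad and contact force between tongs and pebble above 2 N and distance between tongs_tip and pebble_center below 0.02 m), for 0.2 s.
At the end, for the whole second after the job is handed in: Gripper holds the tongs (>2 N), jaws closed on the pebble (>2 N, centre within 20 mm of the point between the jaws, angle >0.06 rad), pebble centre at least 80 mm above the stand top, still (<0.03 m/s), carried by the tongs alone; other things within 30 mm of their starts (all of step 2 and contact force between tongs and stand below 0.1 N and z of pebble_center in the frame of stand_top above 0.08 m and height (world z) of tongs_grip above 0.08 m and contact force between the fingers and pebble below 0.1 N and contact force between stand and pebble below 0.05 N and linear speed of pebble below 0.03 m/s and distance of each of vase, jewel_box, dome, timer, spare_pebble from where it was at the start of the episode below 0.03 m); the arm keeps its last pose, push and grip.
It fails at once if the gripper or arm touches the pebble (contact force between any of the fingers, the arm and pebble above 0.5 N).
It fails at once if the pebble falls (its underside comes below 25 mm above the mantel) (height (world z) of pebble_center below 0.035 m).
It fails at once if a bystander is pushed more than 30 mm (distance of any of vase, jewel_box, dome, timer, spare_pebble from where it was at the start of the episode above 0.03 m).
It also fails if it takes over 54 s, if anything falls off the work surface, if the arm or the gripper's body presses on something with over 40 N, if the wrist force passes 120 N, or if a joint passes its speed limit or range.

## Robot

A 6-joint arm with a two-finger parallel gripper is mounted at the origin on the work surface. World frame = base frame: x ahead of the robot, y to its left, z up, the work surface at z = 0. Lengths are in m, angles in degrees, forces in N, time in s.
With the tool pointing down it reaches from about 0.35 to 0.8 m from the base axis. Payload 7.3 kg.
Tool frame: the origin (TCP) lies on the mounting face of the last link; the fingertips stand 173 mm ahead of it and the grasp point (between the pads) lies 155 mm ahead of it; z points along the fingers, y is the direction in which the jaws open and shut (so a half turn about z gives the same grasp; the last joint's range is limited). The gripper opens to 85 mm and grips with 20 to 120 N. Pads are 22 mm wide; open, the fingers measure 114 mm over their backs; the gripper's body (76 mm by 85 mm) begins 54 mm behind the grasp point. The pads swing forward as they close: fully open they stand 13 mm farther back than shut.
Start: joints at [65.317, 19.595, 87.324, -0, 73.075, -8.365], TCP at [0.147, 0.504, 0.405] pointing down, gripper open.
Joint ranges: [-145.02, 145.02], [-44.19, 115.74], [2.07, 154.8], [-57.11, 237.11], [16.16, 152.29], [-177.93, 177.93]. Speed limits (degrees/s): [147.25, 147.25, 180, 180, 180, 180].

## Interface

Orientations are given as [roll, pitch, yaw] about the fixed x, y, z axes, in that order (R = Rz(yaw) Ry(pitch) Rx(roll)).
In Python, from cell import observe, viewer, workorder gives the robot as it stands.
- The arm moves only by the tool arm_command, never from a script. Its argument "plan" is a list of rows, each a list of 3 entries, a list of its own where there are three numbers: the shift along the world's x, y, z in mm, then the turn about the world's z in rad, then the finger opening in mm, from 0 to 85.4. A call has exactly 10 rows; each row is the pose to reach, as a shift and turn from the pose measured when the call began; what a row does not reach only later rows make up. A row lasts 1/8 s, in which the tool goes at most 62.5 mm and 10.7 degrees, less where a joint would pass 70% of its speed; a pose out of reach is approached as far as the arm can. A call with a gripper value outside its range is refused whole. The fingers move at their own pace and stop on an object; "grip_force" is the grip in N (left out, the last holds). Time passes only in rows, so rows that repeat a pose let the fingers close, or fill a call up. It gives the time, the measured TCP pose, the force and the opening at its end, in the units of the state.
- observe(): the state, without advancing time (a new reading comes with each control period).
- viewer.grab_frame(name): name is "side" or "top" or "wrist"; returns a dict with "color" (400x640x3 uint8, red, green, blue), "fx", "fy", "cx", "cy" (pixels), "xyz" and "orientation" of the camera in the world; the wrist camera has in their place "tool_from_camera" (4x4, takes a point from camera to tool coordinates, whose origin is the TCP and whose axes are the flange's). Camera axes: x right, y up, looking along -z (the intrinsics and any distortion apply to the point x, -y, -z); pixel columns grow to the right and rows downward; lengths in m; the calibration is good to about 2 mm. The wrist camera is an equidistant fisheye: a pixel r from the principal point sees the ray r / f radians off the axis. A picture is of the moment at which its call begins: read the wrist's pose just before it. There is no depth.
- workorder.job_done(): hands the job in, once; it reports no verdict.
The state is a dict: "time": time; "q": joint angles; "qvel": joint speeds; "tau": joint torques, N m; "tcp_pos": TCP position; "ee_rot": TCP orientation; "ft_force": force on the tool from outside, world axes, zero at the start; "moment": the same for the moment, N m; "gripper_width": opening from 0.0 (shut) to 1.0 (fully open).
Only numpy, scipy, OpenCV 4.12 (cv2) and the standard library are available. Lean on these libraries where they do the work, as an engineer would, in place of code of your own. Each camera call takes 0.05 s, during which the arm holds its last target. There are 200 camera calls.

## Working session

There is one attempt and no reset: what is moved stays moved. The work goes in short steps, Python scripts to look and compute and a tool call to move; the robot and the scene stay as the last step left them, time stands still between calls to the robot, and variables do not carry over. Pictures are saved under pics/ and viewed, about 8 in all and at most 12, crops included, and the job is handed in when it is done.

Besides the shell and the picture viewer there is one more tool, called after ">>>" as name(argument=value, ...) on one line, values as JSON. arm_command: Moves the arm, as the interface text tells. Its arguments: {"type":"object","properties":{"plan":{"type":"array"},"grip_force":{"type":"number"}},"required":["plan"]}

```bash
mkdir -p pics
cat > h.py <<'E'
import numpy as np, cv2
from scipy.spatial.transform import Rotation as R
from cell import observe, viewer, workorder
def rot(o):
    o=np.array(o,float)
    if o.shape==(3,3): return o
    if o.size==4: return R.from_quat(o).as_matrix()
    return R.from_euler('xyz',o,degrees=True).as_matrix()
def ray(f,u,v,s=None):
    if 'tool_from_camera' in f:
        x,y=(u-f['cx'])/f['fx'],(v-f['cy'])/f['fy']; th=np.hypot(x,y); k=np.sin(th)/th if th>1e-9 else 1
        d=np.array([x*k,-y*k,-np.cos(th)]); T=np.array(f['tool_from_camera']); Rt=rot(s['ee_rot'])
        return Rt@T[:3,3]+np.array(s['tcp_pos']), Rt@T[:3,:3]@d
    d=np.array([(u-f['cx'])/f['fx'],-(v-f['cy'])/f['fy'],-1]); 
    return np.array(f['xyz'],float), rot(f['orientation'])@d
def onz(f,u,v,z,s=None):
    p,d=ray(f,u,v,s); return p+d*(z-p[2])/d[2]
E
python3 - <<'E'
from h import *
s=observe();print(s)
for n in ['top','side','wrist']:
    f=viewer.grab_frame(n); cv2.imwrite(f'pics/{n}0.png',f['color'][:,:,::-1]); print({k:v for k,v in f.items() if k!='color'})
E
```

```text
{'time': 0.0, 'q': array([ 6.53172159e+01,  1.96369802e+01,  8.73803211e+01, -8.11066688e-04,
        7.30750811e+01, -8.36384317e+00]), 'qvel': array([ 0.02763334, -0.00179623,  0.03745422, -0.06121457,  0.13156045,
       -0.03655112]), 'tau': array([-2.35004964e-04, -4.33683300e+01, -2.46005791e+01, -2.01682833e-04,
        7.86671386e-03, -1.21490206e-05]), 'tcp_pos': array([0.14742137, 0.50371915, 0.40400199]), 'ee_rot': array([-1.79908487e+02, -1.26705147e-02,  1.63681286e+02]), 'ft_force': array([ 0.58588256,  0.16487455, -0.01808001]), 'moment': array([0.00787147, 0.01702769, 0.04236599]), 'gripper_width': 0.9963967451744323}
{'fx': 466.28594974236125, 'fy': 466.28594974236125, 'cx': 319.24477763147905, 'cy': 202.9211599665414, 'xyz': array([ 0.40579156, -0.06181534,  1.57720359]), 'orientation': array([  7.22386706,  -0.23790693, -90.44066567])}
{'fx': 506.72879313098133, 'fy': 506.72879313098133, 'cx': 315.8144378696297, 'cy': 191.15623245825412, 'xyz': array([ 0.02319065, -0.87311477,  1.19628813]), 'orientation': array([ 40.39397893,   0.5160432 , -36.71879066])}
{'fx': 309.70691628693146, 'fy': 309.70691628693146, 'cx': 318.81759598478186, 'cy': 200.18426984956088, 'tool_from_camera': array([[-4.99820187e-05,  9.65285389e-01,  2.61197465e-01,
         6.65197333e-02],
       [ 9.99999816e-01, -1.09644421e-04,  5.96560795e-04,
        -9.80078061e-04],
       [ 6.04490264e-04,  2.61197446e-01, -9.65285206e-01,
         3.04042613e-02],
       [ 0.00000000e+00,  0.00000000e+00,  0.00000000e+00,
         1.00000000e+00]])}
```

View pics/top0.png

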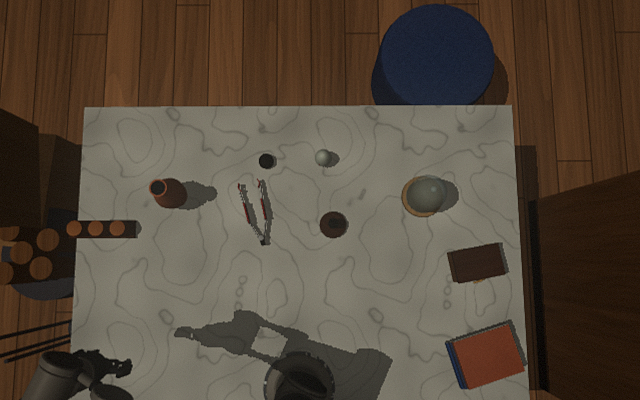

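View pics/side0.png

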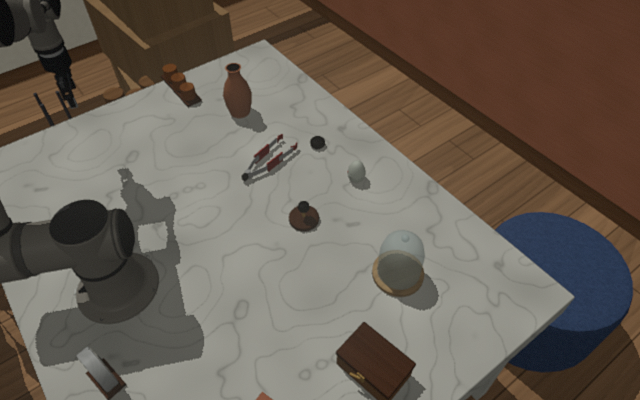

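The top view shows the tongs, with the head at about (264,241) and the jaws at about (250,182). The stand and pebble are at (333,224), the spare pebble at (267,161), the timer at (323,157) and the vase at (168,193). The side view shows the pebble at (304,206). Next I'll measure with masks.

Run:
```python
from h import *
T=viewer.grab_frame('top');S=viewer.grab_frame('side')
def blobs(f,m,amin,box,z,name):
    n,l,st,c=cv2.connectedComponentsWithStats(m.astype(np.uint8),connectivity=8)
    for i in range(1,n):
        if st[i,4]>=amin and box[0]<c[i][0]<box[1] and box[2]<c[i][1]<box[3]:
            print(name,st[i],c[i].round(1),[onz(f,*c[i],zz)[:2].round(4) for zz in z])
for f,n,b in[(T,'top',(225,290,165,255)),(S,'side',(235,305,125,190))]:
    a=f['color'].astype(int); r=(a[...,0]>1.7*a[...,1])&(a[...,0]>1.7*a[...,2])&(a[...,0]>40)
    blobs(f,r,3,b,(0.019,0.038),n+' red')
    d=a.max(2)<45
    blobs(f,d,5,(235,350,140,260) if n=='top' else (235,330,120,235),(0.019,0.038,0.059,0.072),n+' dark')
t=T['color'][140:260,220:360,::-1]; s=S['color'][120:240,230:370,::-1]
cv2.imwrite('pics/c.png',cv2.resize(np.vstack([t,s])[:, :],None,fx=2.5,fy=2.5,interpolation=3) if 0 else np.hstack([cv2.resize(x,(400,343),interpolation=2) for x in(t,s)]))
```

```text
top red [257 179   3   8   9] [258.4 182.8] [array([0.6735, 0.1355]), array([0.6702, 0.1331])]
top red [238 184   1   5   5] [238. 186.] [array([0.6629, 0.2045]), array([0.6598, 0.2012])]
top red [261 199   5  20  31] [262.8 208.6] [array([0.5854, 0.12  ]), array([0.5832, 0.1177])]
top red [243 203   6  20  30] [245.6 212.2] [array([0.5735, 0.1776]), array([0.5715, 0.1747])]
top dark [259 154  15  15 169] [265.9 160.8] [array([0.7492, 0.1109]), array([0.745 , 0.1088]), array([0.7404, 0.1065]), array([0.7375, 0.105 ])]
top dark [246 208   4  13  13] [247.4 214. ] [array([0.5675, 0.1717]), array([0.5655, 0.1688]), array([0.5633, 0.1657]), array([0.562 , 0.1637])]
top dark [321 213  10   8  13] [325.1 215.9] [array([ 0.5591, -0.089 ]), array([ 0.5572, -0.0887]), array([ 0.5552, -0.0883]), array([ 0.5539, -0.0881])]
top dark [328 212  18  17 193] [336.8 222.2] [array([ 0.5379, -0.128 ]), array([ 0.5363, -0.1272]), array([ 0.5345, -0.1263]), array([ 0.5334, -0.1257])]
top dark [320 222   1   5   5] [320. 224.] [array([ 0.5321, -0.0718]), array([ 0.5305, -0.0717]), array([ 0.5288, -0.0715]
[... 806 characters left out ...]
7. 151.] [array([0.5895, 0.1712]), array([0.5803, 0.1544])]
side red [268 152  14  14  28] [274.2 158.4] [array([0.5898, 0.1289]), array([0.5806, 0.1128])]
side red [260 156   2   2   3] [260.3 156.7] [array([0.558 , 0.1626]), array([0.5494, 0.1459])]
side dark [311 137  14  12 132] [317.2 142.3] [array([0.7446, 0.1042]), array([0.7329, 0.0884]), array([0.7201, 0.071 ]), array([0.7121, 0.0602])]
side dark [243 174   5   6  24] [244.9 176.3] [array([0.4729, 0.1194]), array([0.4657, 0.1034]), array([0.4576, 0.0857]), array([0.4527, 0.0747])]
side dark [298 202  11  10  90] [303.2 206.6] [array([ 0.5476, -0.0894]), array([ 0.5391, -0.1021]), array([ 0.5298, -0.1161]), array([ 0.524 , -0.1247])]
```

View pics/c.png

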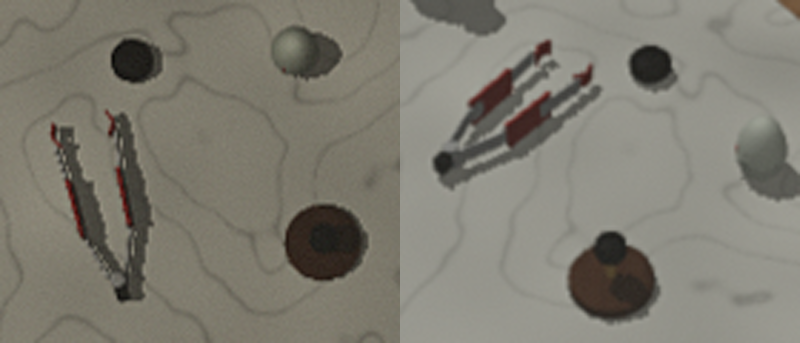

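View pics/wrist0.png

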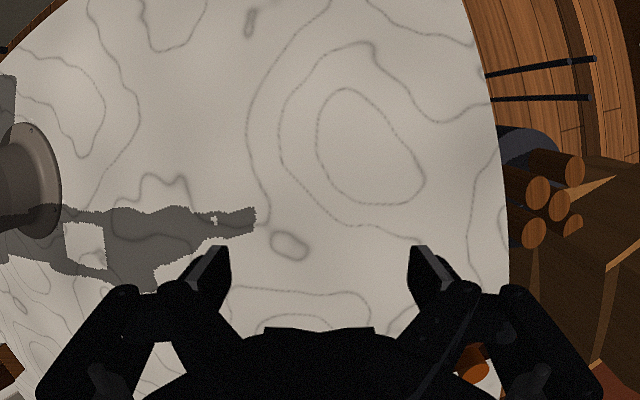

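The crops show the tongs panels, jaws and head clearly, with yaw about 13.5° and the grip near (0.579, 0.149). Grip to jaw comes to 91 mm, which matches the given size. The pebble sits on the stand near (0.530, -0.116). The wrist view doesn't show the tongs yet, so I'm moving above them.

>>> arm_command(plan=[[[60,-50,0],0.15,85],[[110,-90,0],0.3,85],[[160,-130,-10],0.45,85],[[210,-170,-20],0.52,85],[[260,-210,-30],0.52,85],[[310,-250,-40],0.52,85],[[360,-290,-60],0.52,85],[[400,-330,-80],0.52,85],[[432,-355,-100],0.52,85],[[432,-355,-100],0.52,85]])

```text
time: 1.5
tcp_pos: [0.5811, 0.146, 0.302]
ee_rot: [-180.0, -0.2, -166.7]
ft_force: [0.4, -0.4, -0.8]
gripper_width: 0.993
```

>>> arm_command(plan=[[[0,0,0],0,85],[[0,0,0],0,85],[[0,0,0],0,85],[[0,0,0],0,85],[[0,0,0],0,85],[[0,0,0],0,85],[[0,0,0],0,85],[[0,0,0],0,85],[[0,0,0],0,85],[[0,0,0],0,85]])

```text
time: 2.75
tcp_pos: [0.5811, 0.146, 0.302]
ee_rot: [-180.0, -0.2, -166.7]
ft_force: [-1.2, 0.4, 0.3]
gripper_width: 0.996
```

Run:
```python
from h import *
s=observe();f=viewer.grab_frame('wrist');a=f['color'].astype(int);cv2.imwrite('pics/w1.png',f['color'][:,:,::-1])
print(s['time'],s['tcp_pos'],s['ee_rot'],s['gripper_width'])
r=(a[...,0]>1.7*a[...,1])&(a[...,0]>1.7*a[...,2])&(a[...,0]>40)
n,l,st,c=cv2.connectedComponentsWithStats(r.astype(np.uint8),connectivity=8)
for i in range(1,n):
    if st[i,4]>=25: print(st[i],c[i].round(1),[onz(f,*c[i],z,s)[:2].round(4) for z in(.019,.038)])
```

```text
2.75 [0.5811393  0.14597891 0.30197287] [-1.79956554e+02 -1.76902048e-01 -1.66748427e+02] 0.9955768889627323
[  58   63   42   65 1365] [ 80.5 101.1] [array([ 0.5365, -0.1113]), array([ 0.5349, -0.0932])]
[280 152  11  89 667] [284.3 198.6] [array([0.5871, 0.1164]), array([0.5818, 0.1174])]
[354 154   6  87 506] [356.5 196.4] [array([0.5712, 0.1755]), array([0.5671, 0.172 ])]
[625 203  15  14  72] [633.4 208.8] [array([0.4957, 0.5628]), array([0.4972, 0.5303])]
[623 239  10   9  26] [627.8 243.9] [array([0.5439, 0.5835]), array([0.5418, 0.5494])]
[ 506  257  134  143 7758] [582.4 319.7] [array([0.6678, 0.5541]), array([0.6564, 0.5222])]
[280 269  12  37 208] [285.5 289.9] [array([0.6748, 0.1346]), array([0.6629, 0.1343])]
[352 274  11  32 148] [357.2 287.9] [array([0.6571, 0.2002]), array([0.6465, 0.1949])]
[   0  316   59   84 3109] [ 21.  362.8] [array([ 1.046 , -0.3572]), array([ 1.0061, -0.3206])]
[133 391  13   9  68] [137.9 395.9] [array([ 0.9351, -0.0467]), array([ 0.9036, -0.0334])]
```

View pics/w1.png

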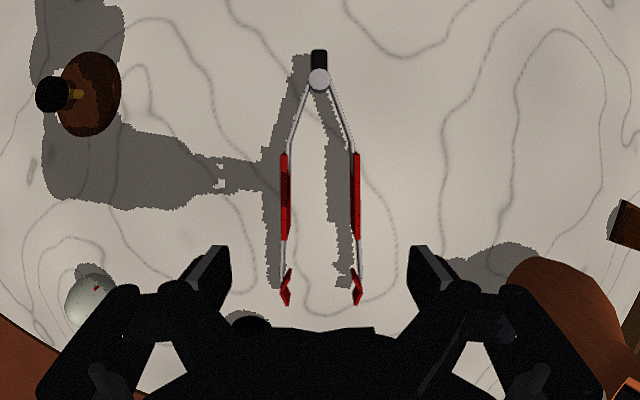

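The wrist view shows the tongs almost aligned: panels at columns 284 and 356 (rows 152–241), hinge at (319,79) and jaws at rows 269–305. Next I'll get their pose at the correct heights, and the pebble from two views.

Run:
```python
from h import *
s=observe();f=viewer.grab_frame('wrist');a=f['color'].astype(int)
r=(a[...,0]>1.7*a[...,1])&(a[...,0]>1.7*a[...,2])&(a[...,0]>40)
for n,x0,x1,edge in(('R',278,292,0),('L',352,362,1)):
    sub=r[148:246,x0:x1]; ys=np.where(sub.sum(1)>=2)[0]; out=[]
    for lo,hi in((ys[0],ys[0]+8),(ys[-1]-8,ys[-1])):
        v=[ (np.where(sub[y])[0][0 if edge==0 else -1]+x0+(0 if edge==0 else 1)-.5,y+148) for y in range(lo,hi+1) if sub[y].any()]
        out.append(np.mean(v,0))
    out[0][1]=ys[0]+148-.5; out[1][1]=ys[-1]+148+.5
    for o in out: print(n,o,onz(f,*o,.038,s)[:2].round(4))
print('hinge',onz(f,319,79,.038,s)[:2])
print('jaws',onz(f,(285.5+357.2)/2,289,.025,s)[:2])
# pebble: triangulate side, wrist (dark blob centers), top
S=viewer.grab_frame('side'); g=S['color'].max(2)<45
n,l,st,c=cv2.connectedComponentsWithStats(g.astype(np.uint8))
k=[i for i in range(1,n) if np.hypot(*(c[i]-[303,206]))<5 and st[i,4]>40][0]
d=(a.max(2)<28)[70:118,30:75]; n,l,st,c2=cv2.connectedComponentsWithStats(d.astype(np.uint8)); j=1+np.argmax(st[1:,4]); print('wrist pebble',c2[j]+[30,70],st[j])
p1,d1=ray(S,*c[k]);p2,d2=ray(f,*(c2[j]+[30,70]),s)
A=np.stack([d1,-d2],1);t=np.linalg.lstsq(A,p2-p1,rcond=None)[0];q1=p1+t[0]*d1;q2=p2+t[1]*d2;print('pebble',q1,q2)
T=viewer.grab_frame('top');b=T['color'].astype(int);br=(b[...,0]>1.25*b[...,2])|(b.max(2)<45)
for nm,F,im,ctr in(('top',T,b,(333,224)),('side',S,S['color'].astype(int),(304,217))):
    m=((im[...,0]>1.25*im[...,2])|(im.max(2)<45)).astype(np.uint8); n,l,st,cc=cv2.connectedComponentsWithStats(m)
    for i in range(1,n):
        if np.hypot(*(cc[i]-ctr))<8 and st[i,4]>100: print(nm,'foot',st[i],cc[i],onz(F,*cc[i],.012)[:2])
```

```text
R [279.72222222 153.5       ] [0.5479 0.1067]
R [280.61111111 240.5       ] [0.6173 0.1214]
L [359.5 153.5] [0.534  0.1658]
L [359.5 239.5] [0.6016 0.1841]
hinge [0.48623603 0.12285674]
jaws [0.66208407 0.16650159]
wrist pebble [53.22937443 94.12239347] [   5    6   40   37 1103]
pebble [ 0.5274728  -0.11389026  0.05693393] [ 0.5300846  -0.11443469  0.05772713]
top foot [320 211  27  27 563] [332.48134991 224.30728242] [ 0.53128537 -0.1138157 ]
side foot [289 201  30  30 630] [303.56507937 216.94603175] [ 0.52885946 -0.11704945]
```

The measurements agree: panels 62.7 mm apart, 71 mm long, grip to jaws 90 mm. The grip is at (0.576, 0.145) with yaw 13.6°, and the pebble at about (0.530, -0.115, 0.058). Descending now.

>>> arm_command(plan=[[[-5,-1,-20],0.006,85],[[-5,-1,-45],0.006,85],[[-5,-1,-70],0.006,85],[[-5,-1,-95],0.006,85],[[-5,-1,-115],0.006,85],[[-5,-1,-128],0.006,85],[[-5,-1,-128],0.006,85],[[-5,-1,-128],0.006,80],[[-5,-1,-128],0.006,75],[[-5,-1,-128],0.006,70]], grip_force=25)

```text
time: 4.2
tcp_pos: [0.5763, 0.145, 0.1746]
ee_rot: [-179.9, -0.1, -166.4]
ft_force: [-0.6, -0.1, 0.0]
gripper_width: 0.814
```

>>> arm_command(plan=[[[0,0,0],0,67],[[0,0,0],0,65],[[0,0,0],0,63],[[0,0,0],0,62],[[0,0,0],0,61],[[0,0,0],0,60],[[0,0,0],0,60],[[0,0,0],0,60],[[0,0,0],0,60],[[0,0,0],0,60]], grip_force=25)

```text
time: 5.45
tcp_pos: [0.5765, 0.145, 0.1755]
ee_rot: [-179.9, -0.0, -166.4]
ft_force: [-1.3, 0.0, 7.2]
gripper_width: 0.702
```

Run:
```python
from h import *
s=observe();f=viewer.grab_frame('wrist');cv2.imwrite('pics/w2.png',f['color'][:,:,::-1])
print(s['time'],s['tcp_pos'],s['ee_rot'],s['gripper_width']*85.4,s['ft_force'],s['moment'])
```

```text
5.45 [0.57654352 0.14504661 0.17547508] [-1.79936287e+02 -3.67168609e-02 -1.66401913e+02] 59.956187880363416 [-1.2752258   0.01175422  7.18415777] [ 0.02500658  0.21270373 -0.04394033]
```

View pics/w2.png

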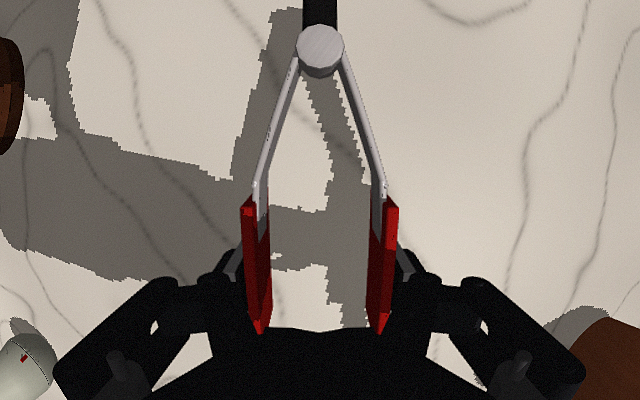

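The wrist view shows the pads on both red panels, and the gripper reads 60 mm. The 7 N upward force is the pads pressing the tongs onto the mantel. Lifting.

>>> arm_command(plan=[[[0,0,5],0,60],[[0,0,15],0,60],[[0,0,25],0,60],[[0,0,40],0,60],[[0,0,55],0,60],[[0,0,75],0,60],[[0,0,95],0,60],[[0,0,110],0,60],[[0,0,110],0,60],[[0,0,110],0,60]])

```text
time: 6.75
tcp_pos: [0.5763, 0.145, 0.2849]
ee_rot: [-179.9, -0.1, -166.4]
ft_force: [-1.0, -0.7, -1.0]
gripper_width: 0.704
```

Run:
```python
from h import *
s=observe();f=viewer.grab_frame('wrist');cv2.imwrite('pics/w3.png',f['color'][:,:,::-1])
S=viewer.grab_frame('side')
print(s['time'],s['tcp_pos'],s['ee_rot'],s['gripper_width']*85.4,s['ft_force'],s['moment'])
i=cv2.resize(S['color'][60:240,220:360,::-1],(467,600),interpolation=2); cv2.imwrite('pics/s3.png',i)
```

```text
6.75 [0.57628538 0.14501755 0.28492409] [-1.79943328e+02 -9.62840706e-02 -1.66401127e+02] 60.15107099606069 [-1.03959501 -0.74112559 -1.04368764] [-0.02257538 -0.05732352 -0.02298663]
```

View pics/s3.png

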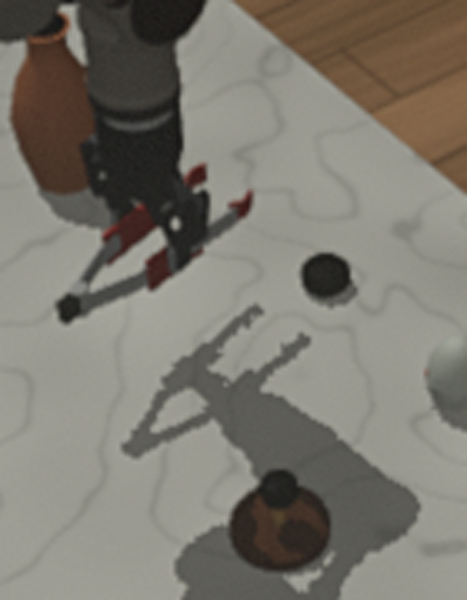

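The side view shows the tongs lifted in the gripper. I'll check tilt numerically: jaw and head positions in the side view, and hinge drift in the wrist view.

Run:
```python
from h import *
for n in('w2','w3'):
    g=cv2.imread(f'pics/{n}.png',0); c=cv2.HoughCircles(cv2.medianBlur(g[20:85,285:355],3),3,1,50,param1=80,param2=10,minRadius=18,maxRadius=30); print(n,c)
S=viewer.grab_frame('side');a=S['color'].astype(int)
def proj(f,p):
    c=rot(f['orientation']).T@(np.array(p)-f['xyz']); return (f['cx']-f['fx']*c[0]/c[2]).round(1),(f['cy']+f['fy']*c[1]/c[2]).round(1)
th=np.radians(13.6);X=np.array([np.cos(th),np.sin(th),0]);Y=np.array([-X[1],X[0],0])
for z in(.118,.128,.138):
    g=np.array([.5762,.145,z]);print(z,'jaws L,R',proj(S,g+.09*X+.028*Y),proj(S,g+.09*X-.028*Y),'head end',proj(S,g-.108*X))
r=(a[...,0]>1.7*a[...,1])&(a[...,0]>1.7*a[...,2])&(a[...,0]>40)
d=a.max(2)<50
for m,nm,b in((r,'red',(240,300,105,150)),(d,'dark',(232,250,140,165))):
    n,l,st,c=cv2.connectedComponentsWithStats(m.astype(np.uint8))
    for i in range(1,n):
        if st[i,4]>3 and b[0]<c[i][0]<b[1] and b[2]<c[i][1]<b[3]: print(nm,st[i],c[i].round(1))
```

```text
w2 [[[33.5 25.5 22.5]]]
w3 [[[35.5 31.5 27.1]]]
0.118 jaws L,R (np.float64(278.4), np.float64(116.1)) (np.float64(291.5), np.float64(123.5)) head end (np.float64(240.5), np.float64(154.3))
0.128 jaws L,R (np.float64(278.2), np.float64(113.7)) (np.float64(291.3), np.float64(121.2)) head end (np.float64(240.1), np.float64(151.9))
0.138 jaws L,R (np.float64(278.0), np.float64(111.3)) (np.float64(291.2), np.float64(118.7)) head end (np.float64(239.7), np.float64(149.5))
red [276 110   5   5  17] [278.3 112.2]
red [291 119   4   5  10] [292.7 121.2]
red [251 122  15  13  81] [259.2 127.5]
red [265 136   5  10  36] [266.8 140.4]
dark [238 149   6   7  33] [240.5 151.9]
```

The tongs are level, with the tip at z≈0.128 as expected. Moving above the pebble.

>>> arm_command(plan=[[[-10,-20,0],0,60],[[-26,-55,0],0,60],[[-45,-95,0],0,60],[[-64,-135,0],0,60],[[-83,-175,0],0,60],[[-102,-215,0],0,60],[[-120,-250,0],0,60],[[-130,-273,0],0,60],[[-134,-281,0],0,60],[[-134,-281,0],0,60]])

```text
time: 8.15
tcp_pos: [0.4424, -0.136, 0.2844]
ee_rot: [-180.0, -0.1, -166.5]
ft_force: [-0.2, 0.2, -0.3]
gripper_width: 0.709
```

Run:
```python
from h import *
s=observe();f=viewer.grab_frame('wrist')
S=viewer.grab_frame('side');T=viewer.grab_frame('top')
print(s['time'],s['tcp_pos'],s['ee_rot'],s['gripper_width']*85.4,s['ft_force'])
c=lambda x,y:lambda F:cv2.resize(F['color'][y-45:y+45,x-60:x+60,::-1],(400,300),interpolation=2)
cv2.imwrite('pics/s4.png',np.vstack([np.hstack([c(305,190)(S),c(330,215)(T)])]))
def red(F,b):
    a=F['color'].astype(int);r=(a[...,0]>1.8*a[...,1])&(a[...,0]>1.8*a[...,2])&(a[...,0]>45)
    n,l,st,cc=cv2.connectedComponentsWithStats(r.astype(np.uint8))
    for i in range(1,n):
        if st[i,4]>3 and b[0]<cc[i][0]<b[1] and b[2]<cc[i][1]<b[3]: print(st[i],cc[i].round(1),onz(F,*cc[i],.128).round(4)[:2])
print('side');red(S,(245,365,145,235));print('top');red(T,(270,390,170,260))
```

```text
8.15 [ 0.44237088 -0.13599689  0.28439992] [-1.79974120e+02 -1.43312857e-01 -1.66455636e+02] 60.53228495547841 [-0.18083648  0.18755334 -0.338652  ]
side
[292 181   6   7  20] [294.4 184.2] [ 0.5267 -0.0819]
[309 193   5   6  10] [311.2 195.8] [ 0.5389 -0.1445]
[264 201   9   9  13] [268.2 205.4] [ 0.4261 -0.1014]
[271 207   4   4   4] [272.5 208.5] [ 0.4294 -0.1174]
[280 216   5   5   6] [281.7 218.2] [ 0.4307 -0.1594]
top
[341 215   4   9  13] [343.1 218.2] [ 0.5407 -0.1432]
[323 219   3   8  11] [323.5 222.1] [ 0.5291 -0.0822]
```

View pics/s4.png

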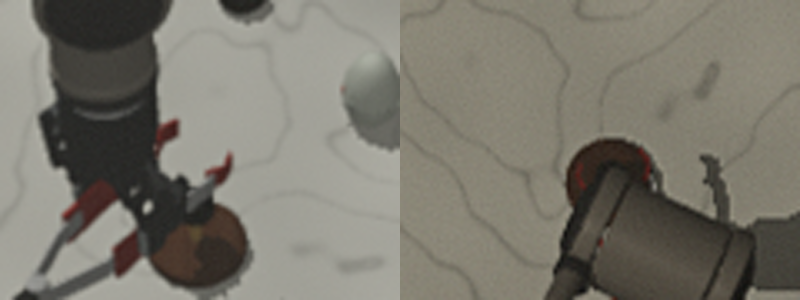

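Both views put the jaw midpoint within about 1–3 mm laterally of the stand. The forward offset of about 4 mm is the known bias of the red centroid. Descending around the pebble.

>>> arm_command(plan=[[[0,0,-8],0,60],[[0,0,-18],0,60],[[0,0,-28],0,60],[[0,0,-37],0,60],[[0,0,-45],0,60],[[0,0,-52],0,60],[[0,0,-58],0,60],[[0,0,-62],0,60],[[0,0,-65],0,60],[[0,0,-65],0,60]])

```text
time: 9.55
tcp_pos: [0.4427, -0.1352, 0.2194]
ee_rot: [-180.0, -0.1, -166.3]
ft_force: [0.3, -0.2, -0.7]
gripper_width: 0.706
```

Run:
```python
from h import *
s=observe();f=viewer.grab_frame('wrist')
S=viewer.grab_frame('side');T=viewer.grab_frame('top')
print(s['time'],s['tcp_pos'],s['gripper_width']*85.4,s['ft_force'])
c=lambda x,y:lambda F:cv2.resize(F['color'][y-30:y+30,x-40:x+40,::-1],(400,300),interpolation=2)
cv2.imwrite('pics/s5.png',np.hstack([c(300,205)(S),c(333,220)(T)]))
```

```text
9.55 [ 0.44266174 -0.13519433  0.21937789] 60.260821899608466 [ 0.26805417 -0.17083358 -0.7135578 ]
```

View pics/s5.png

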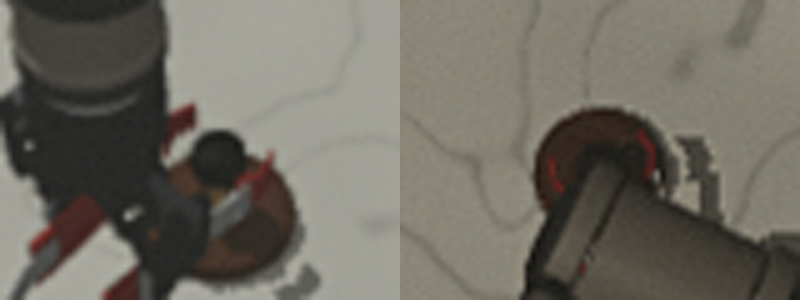

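The side crop shows the pebble (218,155) between the jaws at (180,125) and (262,168). The top crop shows the jaw arcs either side of it. Squeezing slowly.

>>> arm_command(plan=[[[0,0,0],0,59],[[0,0,0],0,58],[[0,0,0],0,57],[[0,0,0],0,56],[[0,0,0],0,55],[[0,0,0],0,54],[[0,0,0],0,53],[[0,0,0],0,52],[[0,0,0],0,51],[[0,0,0],0,50]], grip_force=40)

```text
time: 10.95
tcp_pos: [0.4427, -0.1352, 0.2196]
ee_rot: [-180.0, -0.1, -166.3]
ft_force: [0.7, -0.7, -1.3]
gripper_width: 0.589
```

>>> arm_command(plan=[[[0,0,0],0,49],[[0,0,0],0,48],[[0,0,0],0,47],[[0,0,0],0,46],[[0,0,0],0,45],[[0,0,0],0,44],[[0,0,0],0,43],[[0,0,0],0,42],[[0,0,0],0,41],[[0,0,0],0,40]], grip_force=40)

```text
time: 12.2
tcp_pos: [0.4428, -0.1352, 0.2197]
ee_rot: [-179.9, -0.1, -166.3]
ft_force: [0.0, 1.5, -1.1]
gripper_width: 0.532
```

Run:
```python
from h import *
s=observe()
S=viewer.grab_frame('side');T=viewer.grab_frame('top')
print(s['time'],s['tcp_pos'],s['gripper_width']*85.4,s['ft_force'])
c=lambda x,y:lambda F:cv2.resize(F['color'][y-30:y+30,x-40:x+40,::-1],(400,300),interpolation=2)
cv2.imwrite('pics/s6.png',np.hstack([c(300,205)(S),c(333,220)(T)]))
```

```text
12.2 [ 0.44276339 -0.13524142  0.21966408] 45.405227563173796 [ 0.02159115  1.51896941 -1.11499675]
```

View pics/s6.png

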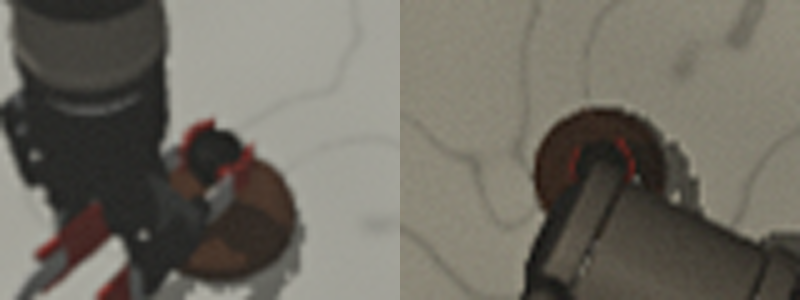

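The fingers stopped at 45.4 mm (46 expected), and both jaws are against the pebble. Lifting.

>>> arm_command(plan=[[[0,0,0],0,40],[[0,0,0],0,40],[[0,0,2],0,40],[[0,0,5],0,40],[[0,0,10],0,40],[[0,0,16],0,40],[[0,0,23],0,40],[[0,0,30],0,40],[[0,0,36],0,40],[[0,0,40],0,40]])

```text
time: 13.55
tcp_pos: [0.4428, -0.1352, 0.2601]
ee_rot: [-179.9, -0.1, -166.3]
ft_force: [-0.4, -0.4, -2.0]
gripper_width: 0.527
```

>>> arm_command(plan=[[[0,0,8],0,40],[[0,0,18],0,40],[[0,0,30],0,40],[[0,0,42],0,40],[[0,0,54],0,40],[[0,0,64],0,40],[[0,0,72],0,40],[[0,0,76],0,40],[[0,0,78],0,40],[[0,0,78],0,40]])

```text
time: 14.8
tcp_pos: [0.4427, -0.1352, 0.338]
ee_rot: [-179.9, -0.1, -166.3]
ft_force: [0.3, 0.3, -2.1]
gripper_width: 0.531
```

>>> arm_command(plan=[[[0,0,0],0,40],[[0,0,0],0,40],[[0,0,0],0,40],[[0,0,0],0,40],[[0,0,0],0,40],[[0,0,0],0,40],[[0,0,0],0,40],[[0,0,0],0,40],[[0,0,0],0,40],[[0,0,0],0,40]])

```text
time: 16.05
tcp_pos: [0.4428, -0.1352, 0.338]
ee_rot: [-179.9, -0.1, -166.3]
ft_force: [-0.8, -0.6, -2.2]
gripper_width: 0.534
```

Run:
```python
from h import *
s=observe()
S=viewer.grab_frame('side');T=viewer.grab_frame('top')
print(s['time'],s['tcp_pos'],s['gripper_width']*85.4,s['ft_force'],abs(s['qvel']).max())
c=lambda x,y:lambda F:cv2.resize(F['color'][y-50:y+50,x-65:x+65,::-1],(400,300),interpolation=2)
cv2.imwrite('pics/s7.png',np.hstack([c(300,190)(S),c(333,220)(T)]))
def proj(f,p):
    q=rot(f['orientation']).T@(np.array(p)-f['xyz']); return f['cx']-f['fx']*q[0]/q[2],f['cy']+f['fy']*q[1]/q[2]
for z in(.059,.14,.166,.18): print(z,proj(S,[.53,-.115,z]))
```

```text
16.05 [ 0.44275231 -0.13523577  0.33800662] 45.59421542083988 [-0.76596723 -0.59834935 -2.19551914] 0.11616993643495918
0.059 (np.float64(303.02127649605893), np.float64(206.34256252469652))
0.14 (np.float64(302.19052093014125), np.float64(187.94682097469752))
0.166 (np.float64(301.9080566454623), np.float64(181.69210515787353))
0.18 (np.float64(301.7525648225387), np.float64(178.24898963148982))
```

View pics/s7.png

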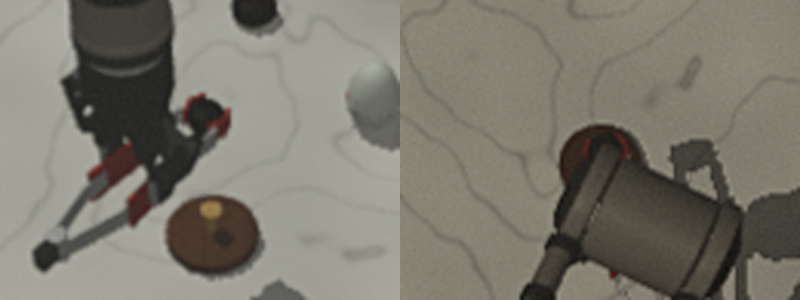

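The side crop shows the pebble in the jaws at pixel (302,177), which puts its centre at z≈0.18, and the stand's brass top bare. Everything is still, so I'm handing in.

```bash
python3 -c "
from cell import workorder,observe
print(workorder.job_done()); s=observe(); print(s['time'],s['gripper_width']*85.4)"
```

```text
the job is handed in; nothing more can be done
None
the job is handed in; nothing more can be done
```

I picked the tongs up by their grip panels and carried them level to the stand. I closed the jaws on the pebble, lifted it straight up and handed the job in at about 16 s of the 54 s allowed.

- **Pebble position:** the last side view showed the pebble in the jaws with its centre at z of about 0.18 m. That is about 13 cm above the stand's top, which was bare.
- **Grip:** the fingers stopped at 45.6 mm, against the 46 mm expected with the jaws on the pebble. I set a 40 N grip. The contact forces at the jaws could not be measured directly.
- **Stillness:** joint speeds were under 0.12 deg/s, and the wrist carried a steady load of about 2 N.
- **Other things on the mantel:** the arm never went near them. The last crops showed the spare pebble and timer, seemingly undisturbed, but I did not measure any of the five again.
- **Disagreement:** the cameras differed by about 2–4 mm on the stand and jaw positions, within what the V-shaped jaws could take up.

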